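# Set a telescopic pegboard hanger to length, close its cam lever and hold on

## Robot

A 6-joint arm with a two-finger parallel gripper is mounted at the origin on the work surface. World frame = base frame: x ahead of the robot, y to its left, z up, the work surface at z = 0. Lengths are in m, angles in degrees, forces in N, time in s.
With the tool pointing down it reaches from about 0.2 to 0.875 m from the base axis. Payload 3.4 kg.
Tool frame: the origin (TCP) lies between the finger pads; the fingertips stand 8 mm ahead of it and the grasp point (between the pads) lies 11 mm behind it; z points along the fingers, y is the line along which they close (so a half turn about z gives the same grasp; the last joint's range is limited). The gripper opens to 94 mm and grips with 3 to 60 N. Pads are 16 mm wide; open, the fingers measure 119 mm over their backs; the gripper's body (75 mm by 177 mm) begins 78 mm behind the grasp point.
Start: joints at [58.041, 15.808, 86.224, -0, 77.962, -6.933], TCP at [0.243, 0.521, 0.179] pointing down, gripper open.
Joint ranges: [-165.64, 165.64], [-43.16, 119.46], [12.63, 154.43], [-67.54, 247.53], [6.08, 155.33], [-154.97, 154.97]. Speed limits (degrees/s): [147.25, 147.25, 180, 180, 180, 180].

## Interface

Orientations are given as [roll, pitch, yaw] about the fixed x, y, z axes, in that order (R = Rz(yaw) Ry(pitch) Rx(roll)).
In Python, from plant import monitor, get_image, bot, spot_in, trace gives the robot as it stands. The module is installed in compiled form; this text tells all that it offers.
- The arm moves only by the tool arm_command, never from a script. Its argument "targets" is a list of rows, each a list of 2 entries, a list of its own where there are three numbers: the shift along the world's x, y, z in m, then the turn, a rotation vector about the world's x, y, z in rad. A call has 1 to 10 rows; each row shifts and turns the commanded pose from where the row before left it; what a row does not reach is not made up. A row lasts 1/10 s, in which the tool goes at most 50 mm and 8.59 degrees, less where a joint would pass 70% of its speed; a pose out of reach is approached as far as the arm can. A call is refused whole if a number of a shift passes 0.05 or a number of a turn 0.15, either way. A call with a gripper value outside its range is refused whole. "gripper" is the opening, from 0 (shut) to 1 (fully open), set as the call begins (left out, the last holds). The fingers move at their own pace and stop on an object; "force" is the grip in N (left out, the last holds). Time passes only in rows, so rows that do not move let the fingers close. It gives the time, the measured TCP pose, the force, the opening and the grip force at its end, in the units of the state.
- monitor.read_state(): the state, without advancing time (a new reading comes with each control period).
- get_image(name): name is "scene" or "top" or "wrist"; returns a dict with "image" (420x560x3 uint8, blue, green, red), "fx", "fy", "cx", "cy" (pixels), "rvec" (rotation vector, rad) and "tvec" (3), from world to camera coordinates, as OpenCV has them; the wrist camera has in their place "mount" (4x4, takes a point from camera to tool coordinates, whose origin is the TCP and whose axes are the flange's). Camera axes: x right, y down, z forward; pixel columns grow to the right and rows downward; lengths in m; the calibration is good to about 2 mm. A picture is of the moment at which its call begins: read the wrist's pose just before it. There is no depth.
- bot.job_done(): hands the job in; it is judged then, once.
Trained networks look in a picture, given as the dict that the camera call returned (one of the last four; its "shot" number tells which), for a name from the list of things; names that differ only in an ending like _2 or _b are one class to them, and where a whole thing is asked for, a point or a joint stands for the part that bears it (a point fixed in the world has none). Each returns a list of dicts, best first, with "confidence" (0 to 1); they miss things now and then, are a little off and sometimes report something else, mostly with a low value. They report only what shows in the picture. A call takes as long as a camera call.
- spot_in(label, picture): "at" ([column, row] in pixels, amid what is visible of it).
- trace(label, picture): "region" (420x560 bool, what is visible of it) and "at" ([column, row] in pixels, amid what is visible of it).
The state is a dict: "time": time; "joints": joint angles; "qvel": joint speeds; "effort": joint torques, N m; "eef_pos": TCP position; "eef_rot": TCP orientation; "ft_force": force on the tool from outside, world axes, zero at the start; "moment": the same for the moment, N m; "grip_width": opening from 0.0 (shut) to 1.0 (fully open); "finger_force": force on a finger pad.
Only numpy, scipy, OpenCV 4.12 (cv2) and the standard library are available. Lean on these libraries where they do the work, as an engineer would, in place of code of your own. Each camera call takes 0.05 s, during which the arm holds its last target. There are 200 camera calls.

## Task

On the pegboard panel lying on the worktop, draw the hanger's spring-loaded sliding leg out by its crossbar until the middle of the crossbar is level with the pointer of the length mark, and hold it there while you squeeze the cam lever fully closed against the leg. Do not start closing the lever before the leg is at the mark; squeeze the thin plastic lever gently (about 10 N is plenty, never over 25 N) and leave everything else where it is. Finish still holding: the program ends with the lever pinched shut between the fingers and the leg held at the mark, not let go.

Things in the scene. Friction and masses are not known exactly. Their poses are not given: they have to be found in the camera images.
- panel: fixed stainless pegboard panel lying flat, 300 x 220 mm, upper face 14 mm above the worktop. Origin on the worktop under the leg's centre line, 20 mm behind (-x) the crossbar's start. +x: the way the leg draws out; +y: across it, to the cam lever's side. A 30 x 30 mm aluminium sleeve along x (y = 0, axis 55 mm above the worktop) ends 45 mm behind the origin.
- crossbar_mid (a point): centre of the steel crossbar on the sliding leg's outer end, 55 mm above the worktop; axes as panel. Crossbar: 110 mm along y, 10 mm along x, 24 mm high; outer 8 mm at each end upturned to 27 mm above centre. Behind it (-x) the leg is a bar 14 wide, 18 high, with 32 mm of air below. Fingers set down astride the leg just behind the crossbar can push it outwards.
- leg (a joint): how far the leg is drawn out of its sleeve, m: 0 fully in (start), at most 0.12. A return spring pulls it in with about 3.5 N at the start to 4.7 N at full stretch, lever closed or not, so it runs back as soon as it is not held.
- lever (a joint): cam lever angle, rad: 0 closed (flat along the leg), starts 0.32 to 0.42 (open). It stays where it is left (stiff hinge, about 0.1 N m: about 3 N near its tip swings it shut).
- lever_tip (a point): outer face at the free end of the cam lever, mid-height. Lever: black plastic paddle on the leg's +y side, 42 mm long, 4 thick, 30 high, centred 55 mm above the worktop. Upright hinge pin 52 mm behind the crossbar's centre, 7 mm to +y; free end points to the crossbar, swings out to +y by up to 17 mm. Closed: outer face 11 mm from the leg's centre line, end 10 mm behind the crossbar's centre.
- rest_pad (a point): middle of the outer face of a black plastic plate 40 mm long, 30 high, 4 thick, fixed on the leg's -y side opposite the lever, 9 to 49 mm behind the crossbar's centre; outer face 11 mm from the leg's centre line, so closed lever and pad are 22 mm across, centred on the leg. It is 29 mm behind the crossbar's centre, 55 mm above the worktop; axes as panel.
- mark: length mark: fixed steel post (12 mm thick, 43 mm tall) on the panel on the leg's -y side, with a small wedge pointing at the leg, 68 mm short of its centre line. Axes as panel; origin on the panel's upper face under the wedge. It stands 55 to 95 mm further out along panel x than the crossbar at the start.
- mark_tip (a point): point of the mark's wedge, 52 mm above the worktop. The leg is at length when the crossbar's centre and this point have the same panel x.
- clear_box: small closed clear box 70 x 50 x 45 mm, loose on the panel beside the sleeve on the lever's side; origin centre of underside (bystander)
- spare_hook: loose steel peg hook standing on the panel beside the sleeve on the mark's side, 24 mm wide, 59 mm tall; origin centre of underside (bystander)
- spacer: loose aluminium disc 26 mm across, 18 mm high, on the panel on the lever's side, about 92 mm from the leg's centre line; origin centre of underside (bystander)
- ladle: steel ladle 330 mm long lying on the worktop; origin mid-length at worktop level (bystander)
- strainer_spoon: steel strainer spoon 320 mm long lying flat; origin near mid-length, underside (bystander)
- spatula: perforated steel spatula 310 mm long lying flat; origin near mid-length, underside (bystander)
- mug: white mug, 80 mm across, 90 mm tall; origin centre of underside (bystander)
- jar: glass jar, 56 mm across, 80 mm tall; origin centre of underside (bystander)

How it is judged:
By the outcome, as a careful person would: the job done as asked, in the order asked, and still so for the second after the job is handed in, while the arm keeps its last pose, push and grip.
It also fails if it takes over 35 s, if anything falls off the work surface, if the arm or the gripper's body presses on something with over 40 N, if the wrist force passes 120 N, or if a joint passes its speed limit or range.

## Working session

There is one attempt and no reset: what is moved stays moved. The work goes in short steps, Python scripts to look and compute and a tool call to move; the robot and the scene stay as the last step left them, time stands still between calls to the robot, and variables do not carry over. Pictures are saved under pics/ and viewed, at most 10 in all, crops included, and the job is handed in when it is done.

Besides the shell and the picture viewer there is one more tool, called after ">>>" as name(argument=value, ...), one argument or row to a line, values as JSON. arm_command: Moves the arm, as the interface text tells. Its arguments: {"type":"object","properties":{"targets":{"type":"array"},"gripper":{"type":"number"},"force":{"type":"number"}},"required":["targets"]}

```bash
mkdir -p pics; cat > h.py <<'E'
import numpy as np,cv2
from plant import monitor,get_image,bot,spot_in,trace
def ray(p,uv):
    R=cv2.Rodrigues(np.array(p["rvec"],float))[0];t=np.array(p["tvec"],float).ravel()
    d=R.T@np.array([(uv[0]-p["cx"])/p["fx"],(uv[1]-p["cy"])/p["fy"],1]);return -R.T@t,d
def atz(p,uv,z):
    c,d=ray(p,uv);return c+d*(z-c[2])/d[2]
def tri(obs):
    A=np.zeros((3,3));b=np.zeros(3)
    for p,uv in obs:
        c,d=ray(p,uv);d=d/np.linalg.norm(d);M=np.eye(3)-np.outer(d,d);A+=M;b+=M@c
    return np.linalg.solve(A,b)
E
python3 - <<'E'
from h import *
s=monitor.read_state();print(s)
P={n:get_image(n) for n in("scene","top")}
for n,p in P.items():
    cv2.imwrite(f"pics/{n}0.png",p["image"])
    print(n,ray(p,[280,210]),p["fx"])
Z=dict(crossbar_mid=.055,mark_tip=.052,lever_tip=.055,rest_pad=.055,mark=.03,spacer=.03,panel=.014,clear_box=.04,spare_hook=.04,mug=.05,jar=.05)
for l,z in Z.items():
    o=[]
    for n,p in P.items():
        r=spot_in(l,p)
        if r: print(l,n,np.round(r[0]["at"],1),round(r[0]["confidence"],2),atz(p,r[0]["at"],z).round(4)); o.append((p,r[0]["at"]))
    if len(o)==2: print("   tri",tri(o).round(4))
E
```

```text
{'time': 0.0, 'joints': array([ 5.80411669e+01,  1.58473978e+01,  8.62941340e+01, -1.07448698e-03,
        7.79617299e+01, -6.93264085e+00]), 'qvel': array([-0.04232792,  0.03446567, -0.00090536,  0.0060144 , -0.03415068,
       -0.15352953]), 'effort': array([ 1.90748826e-03, -4.04581940e+01, -2.37229604e+01,  7.00251223e-02,
        3.44868447e-02, -1.06768032e-04]), 'eef_pos': array([0.24292818, 0.52048833, 0.17811458]), 'eef_rot': array([-1.79897367e+02, -1.14211410e-02,  1.54974023e+02]), 'ft_force': array([-0.24349919, -1.04153248,  0.38143304]), 'moment': array([-0.00131576,  0.02329733,  0.01352766]), 'finger_force': 0.0, 'grip_width': 1.0039971148713123}
scene (array([ 1.03396731, -0.24539337,  0.81322617]), array([-0.51744059,  0.35334543, -0.77949538])) 438.6741312160091
top (array([0.4497074 , 0.0817858 , 0.98939156]), array([ 0.07855462, -0.01480594, -0.9968623 ])) 404.55826315470875
crossbar_mid scene [185.4 256. ] 0.57 [ 0.5121 -0.1278  0.055 ]
crossbar_mid top [359.9 209.6] 0.92 [ 0.5227 -0.1177  0.055 ]
   tri [ 0.5195 -0.1228  0.0604]
mark_tip scene [258.  243.6] 0.
[... 619 characters left out ...]
5.8 274.8] 0.9 [ 0.5385 -0.1261  0.014 ]
panel top [356.4 209.1] 0.76 [ 0.5272 -0.118   0.014 ]
   tri [ 0.5281 -0.1225 -0.0036]
clear_box scene [131.9 284.2] 0.56 [ 0.4969 -0.2432  0.04  ]
clear_box top [411.7 223.9] 0.76 [ 0.489  -0.2423  0.04  ]
   tri [ 0.4899 -0.2442  0.031 ]
spare_hook scene [189.7 314.1] 0.55 [ 0.6232 -0.1811  0.04  ]
spare_hook top [375.8 208.6] 0.75 [ 0.5259 -0.1586  0.04  ]
   tri [ 0.543  -0.181  -0.0965]
mug scene [277.5 143.9] 0.78 [0.3487 0.222  0.05  ]
mug top [213.3 291.6] 0.76 [0.3382 0.2219 0.05  ]
   tri [0.3383 0.2258 0.0397]
jar scene [397.7 247.5] 0.93 [0.7551 0.2375 0.05  ]
jar top [205.4 115.6] 0.61 [0.75   0.2428 0.05  ]
   tri [0.7523 0.2436 0.0414]
```

```bash
python3 - <<'E'
import cv2
a=cv2.imread("pics/scene0.png")[170:370,70:330];b=cv2.imread("pics/top0.png")[110:310,260:500]
cv2.imwrite("pics/sc.png",cv2.resize(a,None,fx=3,fy=3,interpolation=2));cv2.imwrite("pics/tc.png",cv2.resize(b,None,fx=3,fy=3,interpolation=2))
E
```

```text
(no output)
```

View pics/sc.png

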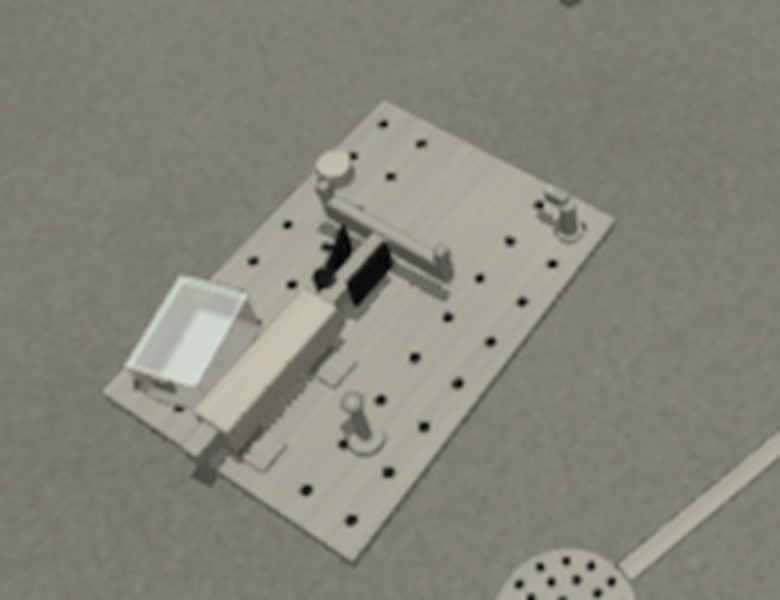

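View pics/tc.png

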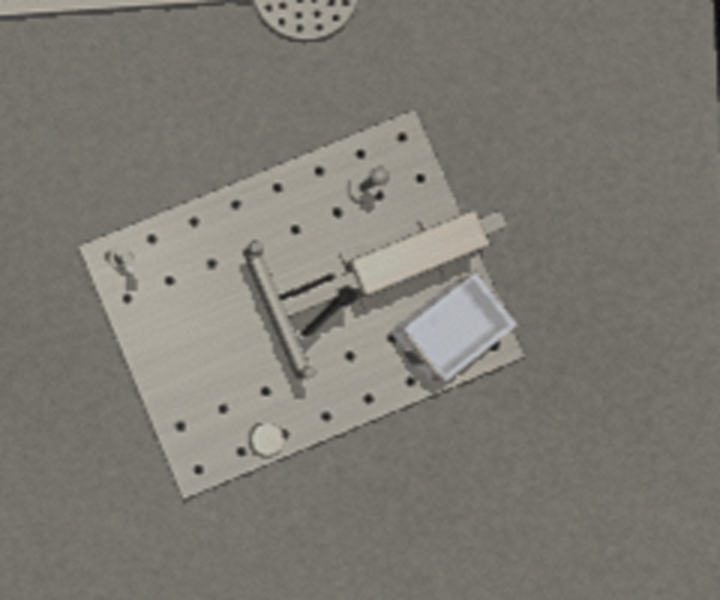

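The views show the panel at yaw of about 112°, with the sleeve on the right in the top crop. The crossbar runs from (253,247) to (307,373), the mark is near (120,262), and the lever is open near (303,333).

```bash
python3 - <<'E'
from h import *
S=get_image("scene");T=get_image("top")
f=lambda n,q:(S,(q[0]/3+70,q[1]/3+170)) if n=='s' else (T,(q[0]/3+260,q[1]/3+110))
C={'a_box':((104,391),(523,355)),'b_hook':((353,563),(416,111)),'c_mark':((615,218),(80,247)),'d_spacer':((385,100),(184,498)),'barL':((325,185),(307,371)),'barM':((441,248),(253,246)),'leverTip':((344,230),(303,333)),'markpost':((556,192),(118,256))}
Z=[.014]*4+[.08,.08,.07,.055]
for (k,(s,t)),z in zip(C.items(),Z):
    a,b=f('s',s),f('t',t);print(k,tri([a,b]).round(4),atz(*a,z).round(4),atz(*b,z).round(4))
w=get_image("wrist");print(w["mount"],w["fx"],w["cx"],w["cy"])
E
```

```text
a_box [ 0.4795 -0.304   0.0144] [ 0.4803 -0.3025  0.014 ] [ 0.4789 -0.3058  0.014 ]
b_hook [ 0.6812 -0.2252  0.0111] [ 0.6837 -0.2234  0.014 ] [ 0.6797 -0.2264  0.014 ]
c_mark [0.5705 0.0524 0.0137] [0.5716 0.0539 0.014 ] [0.5695 0.0507 0.014 ]
d_spacer [ 0.3687 -0.028   0.0134] [ 0.3704 -0.0263  0.014 ] [ 0.3677 -0.0298  0.014 ]
barL [ 0.4668 -0.1157  0.0798] [ 0.4674 -0.1151  0.08  ] [ 0.4664 -0.1164  0.08  ]
barM [ 0.561  -0.0777  0.0814] [ 0.5601 -0.0773  0.08  ] [ 0.5611 -0.0781  0.08  ]
leverTip [ 0.4956 -0.1187  0.0615] [ 0.5014 -0.1206  0.07  ] [ 0.4954 -0.1163  0.07  ]
markpost [0.5553 0.02   0.0576] [0.5521 0.018  0.055 ] [0.5572 0.0226 0.055 ]
[[ 9.48292102e-04 -9.60902944e-01 -2.76883789e-01  8.06566322e-02]
 [ 9.99999543e-01  9.44755463e-04  1.46174551e-04 -3.90715522e-05]
 [ 1.21127915e-04 -2.76883801e-01  9.60903401e-01 -2.06208048e-01]
 [ 0.00000000e+00  0.00000000e+00  0.00000000e+00  1.00000000e+00]] 296.513292364876 281.9850706962995 212.60636583042478
```

>>> arm_command(
  targets=[
    [[0.014, -0.032, 0.004], [0, 0, -0.075]],
    [[0.014, -0.032, 0.004], [0, 0, -0.075]],
    [[0.014, -0.032, 0.004], [0, 0, -0.075]],
    [[0.014, -0.032, 0.004], [0, 0, -0.075]],
    [[0.014, -0.032, 0.004], [0, 0, -0.075]],
    [[0.014, -0.032, 0.004], [0, 0, -0.075]],
    [[0.014, -0.032, 0.004], [0, 0, -0.075]],
    [[0.014, -0.032, 0.004], [0, 0, -0.075]],
    [[0.014, -0.032, 0.004], [0, 0, -0.075]],
    [[0.014, -0.032, 0.004], [0, 0, -0.079]],
  ],
  gripper=0.85,
  force=10,
)

```text
time: 2.35
eef_pos: [0.3836, 0.1997, 0.2194]
eef_rot: [180.0, 0.0, 111.6]
ft_force: [0.4, 0.7, -0.7]
grip_width: 0.85
finger_force: 0.0
```

>>> arm_command(
  targets=[
    [[0.014, -0.032, 0], [0, 0, 0]],
    [[0.014, -0.032, 0], [0, 0, 0]],
    [[0.014, -0.032, 0], [0, 0, 0]],
    [[0.014, -0.032, 0], [0, 0, 0]],
    [[0.014, -0.032, 0], [0, 0, 0]],
    [[0.014, -0.032, -0.01], [0, 0, 0]],
    [[0.014, -0.032, -0.01], [0, 0, 0]],
    [[0.014, -0.032, -0.02], [0, 0, 0]],
    [[0.014, -0.032, -0.02], [0, 0, 0]],
    [[0.013, -0.029, -0.01], [0, 0, 0]],
  ],
)

```text
time: 3.35
eef_pos: [0.5218, -0.1173, 0.1474]
eef_rot: [-179.9, -0.1, 111.7]
ft_force: [-0.5, -0.1, 0.7]
grip_width: 0.853
finger_force: 0.0
```

```bash
cat >> h.py <<'E'
from scipy.spatial.transform import Rotation as Ro
def wrist():
    s=monitor.read_state();p=get_image("wrist");M=np.array(p["mount"])
    W=np.eye(4);W[:3,:3]=Ro.from_euler('xyz',s["eef_rot"],degrees=True).as_matrix();W[:3,3]=s["eef_pos"]
    V=np.linalg.inv(W@M);p["rvec"]=cv2.Rodrigues(V[:3,:3])[0].ravel();p["tvec"]=V[:3,3];return p,s
yaw=np.radians(111.8);X=np.array([np.cos(yaw),np.sin(yaw)]);Y=np.array([-X[1],X[0]])
E
python3 - <<'E'
from h import *
p,s=wrist();print(s["time"],s["eef_pos"],s["eef_rot"],s["grip_width"])
im=p["image"].copy();cv2.imwrite("pics/w1.png",im)
for l in("mark_tip","crossbar_mid","lever_tip","rest_pad"):
    for q in (p,get_image("top")):
        for r in spot_in(l,q)[:1]: print(l,np.round(r["at"],1),r["confidence"],atz(q,r["at"],.055).round(4))
E
```

```text
3.35 [ 0.52183802 -0.11729192  0.14735652] [-1.79911583e+02 -7.90558799e-02  1.11738474e+02] 0.8533299745853448
mark_tip [367.5  92.1] 0.75 [0.5546 0.0168 0.055 ]
mark_tip [142.7 171.8] 0.36 [0.6152 0.3866 0.055 ]
crossbar_mid [281.9 193.4] 0.75 [ 0.5161 -0.1031  0.055 ]
crossbar_mid [355.9 210.1] 0.55 [ 0.5216 -0.1084  0.055 ]
lever_tip [267.8 229. ] 0.86 [ 0.5165 -0.1447  0.055 ]
lever_tip [336.9 219.8] 0.49 [ 0.4995 -0.0637  0.055 ]Traceback (most recent call last):
  File "<stdin>", line 6, in <module>
ValueError: only the last four pictures can be asked about
```

View pics/w1.png

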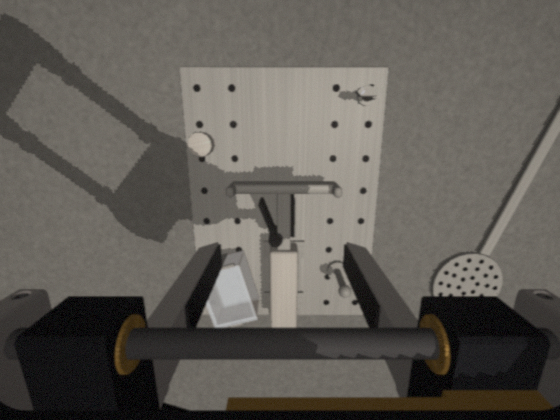

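The wrist view is well aligned: the crossbar runs from (230,190) to (338,190), the leg is near column 286 and the mark is at about (365,93). I'll zoom in on the mark.

```bash
python3 - <<'E'
from h import *
p,s=wrist()
im=p["image"];a=cv2.resize(im[75:115,335:395],None,fx=10,fy=10,interpolation=2);cv2.imwrite("pics/w1m.png",a)
for l,uv,z in(("barLtop",(230,190),.082),("barRtop",(338,190),.082),("wedge",(357,95),.052),("fL",(215,247),.139)):
    q=atz(p,uv,z);print(l,q.round(4),"panel", (q[:2]@X).round(4),(q[:2]@Y).round(4))
print(s["eef_pos"][:2]@X,s["eef_pos"][:2]@Y)
E
```

```text
barLtop [ 0.4682 -0.1112  0.082 ] panel -0.2771 -0.3934
barRtop [ 0.5624 -0.0733  0.082 ] panel -0.2769 -0.4949
wedge [0.5479 0.0139 0.052 ] panel -0.1906 -0.5139
fL [ 0.4772 -0.144   0.139 ] panel -0.3109 -0.3896
-0.3008699279990724 -0.44211432416642016
```

View pics/w1m.png

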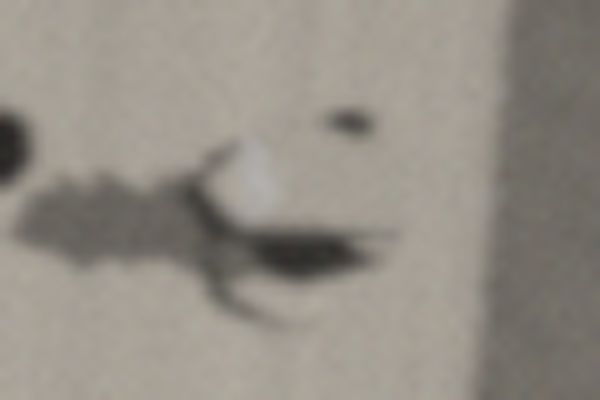

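>>> arm_command(
  targets=[
    [[0, 0, -0.02], [0, 0, 0]],
    [[0, 0, -0.02], [0, 0, 0]],
    [[0, 0, -0.02], [0, 0, 0]],
    [[0, 0, -0.02], [0, 0, 0]],
    [[0, 0, -0.015], [0, 0, 0]],
    [[0, 0, -0.008], [0, 0, 0]],
    [[0, 0, 0], [0, 0, 0]],
  ],
)

```text
time: 4.65
eef_pos: [0.5216, -0.1155, 0.0452]
eef_rot: [-179.9, -0.1, 111.8]
ft_force: [-0.0, -0.1, 0.5]
grip_width: 0.852
finger_force: 0.0
```

>>> arm_command(
  targets=[
    [[-0.0019, 0.0046, 0], [0, 0, 0]],
    [[-0.0019, 0.0046, 0], [0, 0, 0]],
    [[-0.0019, 0.0046, 0], [0, 0, 0]],
    [[-0.0037, 0.0093, 0], [0, 0, 0]],
    [[-0.0037, 0.0093, 0], [0, 0, 0]],
    [[-0.0037, 0.0093, 0], [0, 0, 0]],
    [[-0.0037, 0.0093, 0], [0, 0, 0]],
    [[-0.0037, 0.0093, 0], [0, 0, 0]],
    [[-0.0037, 0.0093, 0], [0, 0, 0]],
    [[0, 0, 0], [0, 0, 0]],
  ],
)

```text
time: 5.65
eef_pos: [0.4947, -0.0454, 0.0467]
eef_rot: [179.9, 0.0, 111.8]
ft_force: [1.7, -3.8, 1.1]
grip_width: 0.849
finger_force: 1.8
```

```bash
python3 - <<'E'
from h import *
p,s=wrist();print(s["time"],s["eef_pos"],s["ft_force"],s["eef_pos"][:2]@X,s["eef_pos"][:2]@Y)
cv2.imwrite("pics/w2.png",p["image"])
S=get_image("scene");T=get_image("top")
cv2.imwrite("pics/s2.png",cv2.resize(np.hstack([S["image"][180:320,120:320],T["image"][130:270,260:460]]),None,fx=2,fy=2,interpolation=2))
for l in("mark_tip","crossbar_mid"):
    for q in (p,S,T):
        for r in spot_in(l,q)[:1]: a=atz(q,r["at"],.052);print(l,np.round(r["at"],1),r["confidence"],a.round(4),a[:2]@X,a[:2]@Y)
E
```

```text
5.65 [ 0.49466309 -0.04538635  0.04674433] [ 1.6610586  -3.84725771  1.13933868] -0.22584254186813468 -0.4424326373975854
mark_tip [396.3 188.6] 0.58 [0.553  0.0211 0.052 ] -0.18575523186050402 -0.5213417214020074
mark_tip [267.4 369.7] 0.57 [ 0.8007 -0.1239  0.052 ] -0.4124183110526345 -0.697387148962131
mark_tip [300.7 195.3] 0.58 [0.5576 0.0192 0.052 ] -0.1892121866922697 -0.5248371966187808
crossbar_mid [277.3 240.8] 0.58 [ 0.4911 -0.0452  0.052 ] -0.22436387259863488 -0.43918246454206517
crossbar_mid [203.1 238.9] 0.6 [ 0.4944 -0.0768  0.052 ] -0.2548615646594753 -0.4305001278098687
crossbar_mid [322.7 213.3] 0.5 [ 0.515  -0.0314  0.052 ] -0.22040018356720348 -0.4665516252892991
```

View pics/w2.png

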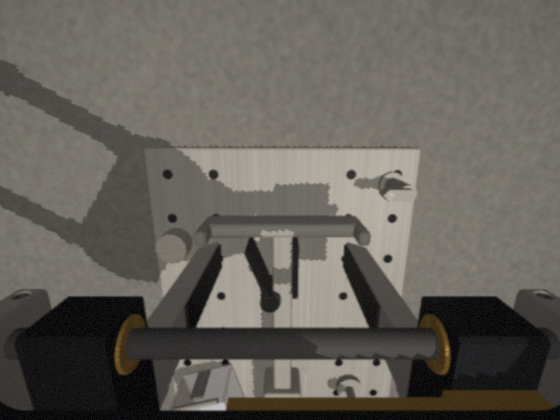

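View pics/s2.png

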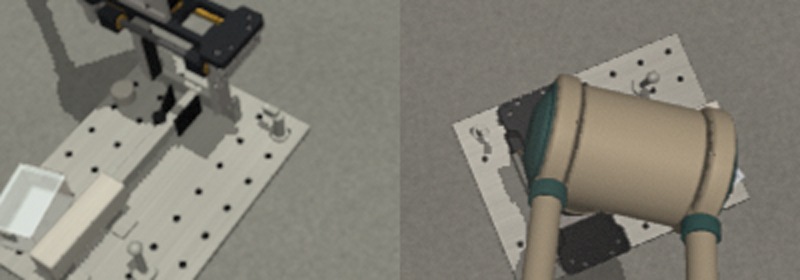

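>>> arm_command(
  targets=[
    [[-0.0019, 0.0046, 0], [0, 0, 0]],
    [[-0.0019, 0.0046, 0], [0, 0, 0]],
    [[-0.0019, 0.0046, 0], [0, 0, 0]],
    [[-0.0011, 0.0028, -0.001], [0, 0, 0]],
    [[0, 0, 0], [0, 0, 0]],
    [[0, 0, 0], [0, 0, 0]],
  ],
)

```text
time: 6.7
eef_pos: [0.4879, -0.0297, 0.045]
eef_rot: [180.0, -0.0, 111.8]
ft_force: [2.5, -2.4, 3.3]
grip_width: 0.849
finger_force: 1.9
```

```bash
python3 - <<'E'
from h import *
p,s=wrist();print(s["time"],s["eef_pos"],s["ft_force"],s["eef_pos"][:2]@X,s["eef_pos"][:2]@Y)
cv2.imwrite("pics/w3.png",cv2.resize(p["image"][180:280,195:435],None,fx=3.3333,fy=3.3333,interpolation=2))
r=s["eef_pos"][:2]@X
# predicted pixels of bar top edges and hypothetical x lines
R=cv2.Rodrigues(np.array(p["rvec"]))[0]
def pix(px,py,z):
    c=R@np.array([*(X*px+Y*py),z])+p["tvec"];return (np.array([c[0]/c[2]*p["fx"]+p["cx"],c[1]/c[2]*p["fy"]+p["cy"]])-[195,180])*3.3333
for d in(.008,.013,.018): print("bar top",d,pix(r+d,-.443,.067).round(0), "end top",pix(r+d,-.443-.051,.082).round(0))
for m in(-.192,-.188,-.184): print("mark",m,pix(m,-.511,.052).round(0))
E
```

```text
6.7 [ 0.48788929 -0.0297081   0.04502954] [ 2.45963829 -2.44031302  3.30911939] -0.20876994248703243 -0.4419656567918415
bar top 0.008 [294. 203.] end top [571. 233.]
bar top 0.013 [294. 179.] end top [573. 208.]
bar top 0.018 [294. 155.] end top [575. 182.]
mark -0.192 [615. 138.]
mark -0.188 [617. 120.]
mark -0.184 [619. 102.]
```

View pics/w3.png

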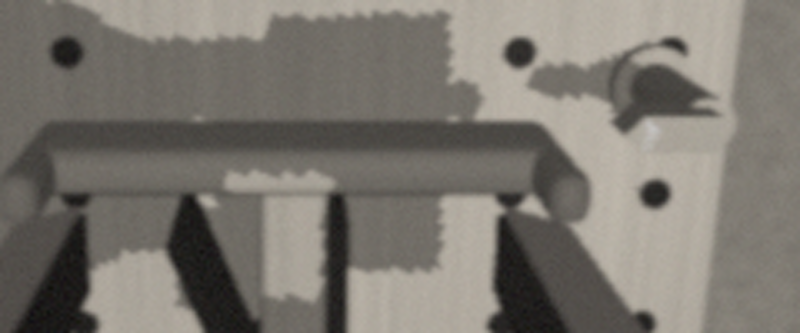

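>>> arm_command(
  targets=[
    [[-0.0009, 0.0021, 0], [0, 0, 0]],
    [[-0.0008, 0.0021, 0], [0, 0, 0]],
    [[0, 0, 0], [0, 0, 0]],
    [[0, 0, 0], [0, 0, 0]],
    [[0, 0, 0], [0, 0, 0]],
  ],
)

```text
time: 7.25
eef_pos: [0.4862, -0.0256, 0.045]
eef_rot: [180.0, 0.0, 111.8]
ft_force: [3.3, -3.4, 1.3]
grip_width: 0.851
finger_force: 2.2
```

```bash
cat > m.py <<'E'
from h import *
import sys
p,s=wrist();print(s["time"],s["eef_pos"],s["ft_force"],s["eef_pos"][:2]@X,s["eef_pos"][:2]@Y,s["grip_width"],s["finger_force"])
S=get_image("scene")
def proj(p,px,py,z):
    R=cv2.Rodrigues(np.array(p["rvec"],float))[0];c=R@np.array([*(X*px+Y*py),z])+np.array(p["tvec"]).ravel();return np.array([c[0]/c[2]*p["fx"]+p["cx"],c[1]/c[2]*p["fy"]+p["cy"]])
r=s["eef_pos"][:2]@X
f=6
def crop(q,x,y,w,h): return cv2.resize(cv2.convertScaleAbs(q["image"][y:y+h,x:x+w],alpha=1.3),None,fx=f,fy=f,interpolation=2)
w0,s0=(305,190),(220,205)
cv2.imwrite("pics/%s.png"%sys.argv[1],np.vstack([crop(p,*w0,125,50),crop(S,*s0,125,50)]))
for d in(.0098,.0148,.0198): print("bar",d,((proj(p,r+d,-.442-.03,.067)-w0)*f).round(0),"end",((proj(p,r+d,-.442-.051,.082)-w0)*f).round(0))
for m in(-.193,-.189,-.185): print("mark",m,((proj(p,m,-.510,.052)-w0)*f).round(0),"scene",((proj(S,m,-.510,.052)-s0)*f+[0,300]).round(0))
for d in(.0098,.0148,.0198): print("scene bar end",((proj(S,r+d,-.442-.051,.082)-s0)*f+[0,300]).round(0))
E
python3 m.py m4
```

```text
7.25 [ 0.48619341 -0.0256262   0.04499622] [ 3.26337236 -3.42964618  1.27582222] -0.2043501596070619 -0.44190694796466456 0.851191266596477 2.2173021733760834
bar 0.0098 [133. 290.] end [359. 343.]
bar 0.0148 [135. 248.] end [363. 298.]
bar 0.0198 [137. 204.] end [367. 251.]
mark -0.193 [436. 232.] scene [183. 477.]
mark -0.189 [439. 200.] scene [190. 469.]
mark -0.185 [442. 168.] scene [196. 461.]
scene bar end [134. 409.]
scene bar end [143. 399.]
scene bar end [151. 390.]
```

View pics/m4.png

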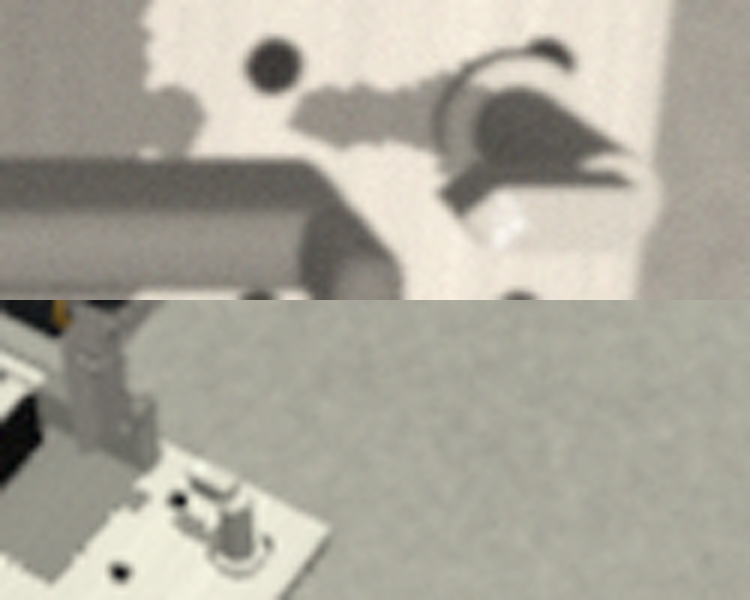

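The crossbar centre is at panel x ≈ -0.189 and so is the wedge tip (top crop: bar midline at row 248, wedge tip near (451,202)). The scene view agrees. The leg is at the mark, so I'll squeeze the lever.

>>> arm_command(
  targets=[
    [[0, 0, 0], [0, 0, 0]],
    [[0, 0, 0], [0, 0, 0]],
    [[0, 0, 0], [0, 0, 0]],
    [[0, 0, 0], [0, 0, 0]],
    [[0, 0, 0], [0, 0, 0]],
    [[0, 0, 0], [0, 0, 0]],
    [[0, 0, 0], [0, 0, 0]],
    [[0, 0, 0], [0, 0, 0]],
    [[0, 0, 0], [0, 0, 0]],
    [[0, 0, 0], [0, 0, 0]],
  ],
  gripper=0.0,
  force=10,
)

```text
time: 8.35
eef_pos: [0.4858, -0.0255, 0.045]
eef_rot: [180.0, -0.0, 111.8]
ft_force: [0.4, 0.1, 0.3]
grip_width: 0.036
finger_force: 0.0
```

```bash
python3 m.py m5; python3 -c "
from h import *
p,s=wrist();a=cv2.imread('pics/m5.png')[:300]
b=cv2.resize(p['image'][190:290,195:435],(750,312),interpolation=2);cv2.imwrite('pics/m5b.png',np.vstack([a[:280],b]))"
```

```text
8.35 [ 0.48584927 -0.02550918  0.04499674] [0.37532897 0.09120939 0.31948906] -0.20411370626830547 -0.44163087169632437 0.035837013547542935 0.0
bar 0.0098 [135. 290.] end [362. 343.]
bar 0.0148 [137. 248.] end [366. 298.]
bar 0.0198 [139. 204.] end [370. 251.]
mark -0.193 [438. 234.] scene [183. 477.]
mark -0.189 [441. 202.] scene [190. 469.]
mark -0.185 [444. 170.] scene [196. 461.]
scene bar end [135. 409.]
scene bar end [143. 399.]
scene bar end [151. 389.]
```

View pics/m5b.png

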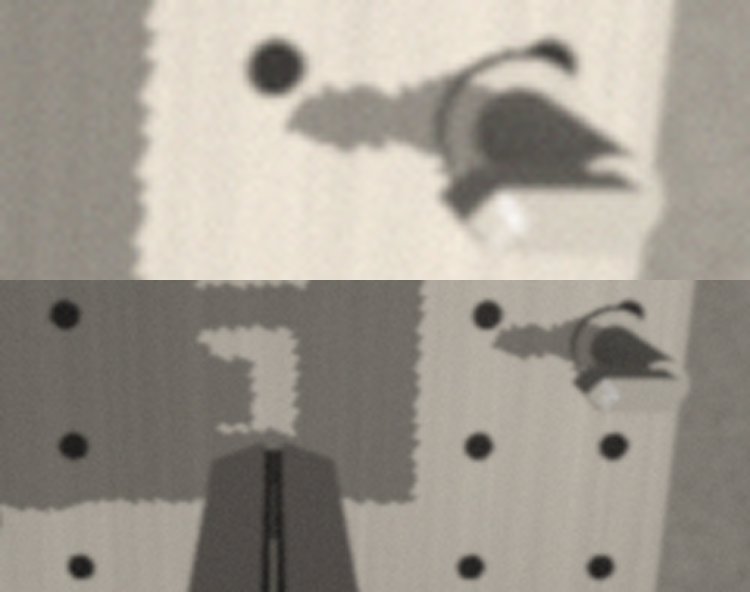

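The bar is no longer in the wrist view, and the fingers closed on nothing, between columns 190 and 355. The leg must have slipped back. I'll look at all views in one mosaic.

```bash
python3 - <<'E'
from h import *
p,s=wrist();S=get_image("scene");T=get_image("top")
w=cv2.resize(p["image"],(400,300));sc=cv2.resize(S["image"][175:325,100:300],(400,300),interpolation=2)
t=cv2.resize(T["image"][110:260,270:470],(400,300),interpolation=2);z=cv2.resize(S["image"][200:260,160:240],(400,300),interpolation=2)
cv2.imwrite("pics/mo.png",np.vstack([np.hstack([w,sc]),np.hstack([t,z])]))
print(s)
for l in("crossbar_mid","rest_pad","lever_tip","leg","lever"):
    for n,q in (("w",p),("s",S),("t",T)):
        for r in spot_in(l,q)[:1]: a=atz(q,r["at"],.055);print(l,n,np.round(r["at"],1),round(r["confidence"],2),"panel",(a[:2]@X).round(4),(a[:2]@Y).round(4))
E
```

```text
{'time': 8.5, 'joints': array([-1.12132133e+01,  1.50828422e+01,  1.08445949e+02,  6.39524449e-03,
        5.64654507e+01, -3.29864723e+01]), 'qvel': array([-0.04603128,  0.02650148,  0.02508843,  0.02093092, -0.07497118,
        0.05754201]), 'effort': array([ 7.00314165e-03, -3.48089576e+01, -1.88595933e+01,  4.61043091e-02,
        5.43604977e-02, -1.43369391e-05]), 'eef_pos': array([ 0.4858798 , -0.0255331 ,  0.04502518]), 'eef_rot': array([ 1.79992268e+02, -1.33685931e-03,  1.11769726e+02]), 'ft_force': array([-0.21884098,  0.20525774, -0.57328838]), 'moment': array([-0.0424448 ,  0.06466561,  0.00860456]), 'finger_force': 0.0, 'grip_width': 0.006133516010101527}
crossbar_mid w [278.  379.4] 0.71 panel -0.3227 -0.4386
crossbar_mid s [185.8 253. ] 0.91 panel -0.3027 -0.424
crossbar_mid t [425.7 180.7] 0.54 panel -0.4733 -0.4454
rest_pad w [283.2 378. ] 0.73 panel -0.3213 -0.4429
rest_pad s [186.8 255.1] 0.9 panel -0.3056 -0.4291
rest_pad t [423.  185.4] 0.5 panel -0.4629 -0.4376
lever_tip s [182.9 256.2] 0.66 panel -0.3119 -0.4239
lever_tip t [137.2 322.2] 0.44 panel 0.2625 -0.3987
leg w [280.6 379. ] 0.71 panel -0.3223 -0.4407
leg s [186.4 252.7] 0.65 panel -0.3015 -0.4245
leg t [425.4 184.2] 0.36 panel -0.4693 -0.4381
lever w [278.2 379.5] 0.69 panel -0.3228 -0.4387
lever t [421.  220.6] 0.25 panel -0.4248 -0.3642
```

View pics/mo.png

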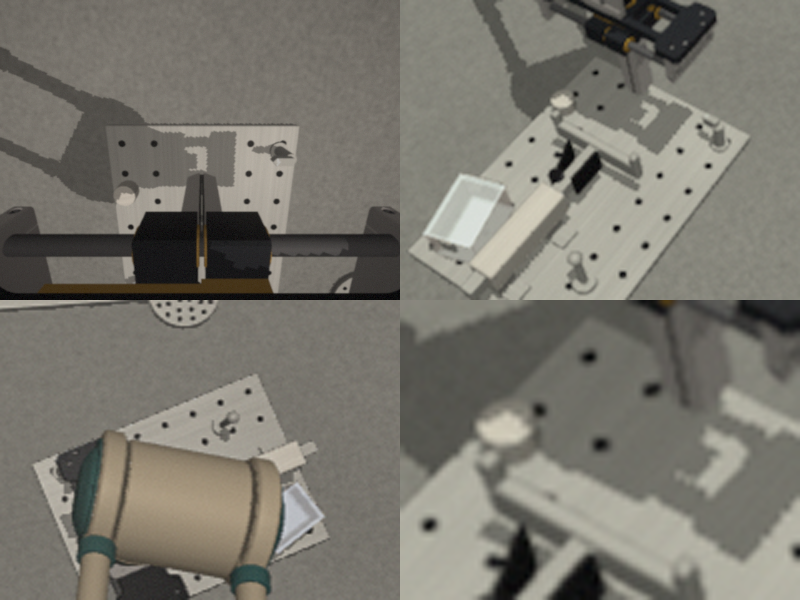

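```bash
python3 - <<'E'
from h import *
S=get_image("scene");s=monitor.read_state()
e=s["eef_pos"]
for z in(.027,.037,.055,.07,.085):
    q=cv2.projectPoints(np.array([[e[0],e[1],z]]),np.array(S["rvec"]),np.array(S["tvec"]),np.array([[S["fx"],0,S["cx"]],[0,S["fy"],S["cy"]],[0,0,1]]),None)[0].ravel();print(z,q.round(1),((q-[160,200])*5+[400,300]).round(0))
p,_=wrist();R=cv2.Rodrigues(p["rvec"])[0]
for z in(.037,.06,.08):
    c=R@np.array([e[0],e[1],z])+p["tvec"];print("wrist",z,(c[0]/c[2]*p["fx"]+p["cx"]).round(1),(c[1]/c[2]*p["fy"]+p["cy"]).round(1))
g=p["image"][:,:,1];print(g[225:330:3,268].tolist())
E
```

```text
0.027 [223.2 231.5] [716. 457.]
0.037 [222.6 228.8] [713. 444.]
0.055 [221.6 223.9] [708. 419.]
0.07 [220.7 219.7] [704. 398.]
0.085 [219.8 215.3] [699. 377.]
wrist 0.037 281.8 236.2
wrist 0.06 281.8 248.0
wrist 0.08 281.7 260.4
[104, 101, 103, 108, 150, 104, 106, 80, 76, 74, 76, 76, 76, 76, 78, 77, 77, 77, 77, 76, 75, 77, 73, 74, 19, 26, 16, 18, 20, 22, 17, 18, 23, 17, 16]
```

Calculated from both cameras, the fingertips sit about 26 mm behind the TCP rather than 8 mm ahead. They only caught the bar's upturned ends, and they passed over the bar when they closed. The lever still looks open. I'll go back and retry lower, descending in guarded steps.

>>> arm_command(
  targets=[
    [[0, 0, 0.02], [0, 0, 0]],
    [[0, 0, 0.02], [0, 0, 0]],
    [[0, 0, 0.02], [0, 0, 0]],
    [[0.005, -0.0125, 0], [0, 0, 0]],
    [[0.005, -0.0125, 0], [0, 0, 0]],
    [[0.005, -0.0125, 0], [0, 0, 0]],
    [[0.006, -0.015, 0], [0, 0, 0]],
    [[0.006, -0.015, 0], [0, 0, 0]],
    [[0.005, -0.0125, 0], [0, 0, 0]],
    [[0.004, -0.01, 0], [0, 0, 0]],
  ],
  gripper=0.85,
  force=10,
)

```text
time: 10.5
eef_pos: [0.5223, -0.1171, 0.1046]
eef_rot: [-180.0, -0.0, 111.7]
ft_force: [0.4, -0.1, 0.1]
grip_width: 0.819
finger_force: 0.0
```

```bash
python3 - <<'E'
from h import *
p,s=wrist();S=get_image("scene");e=s["eef_pos"];print(s["time"],e,e[:2]@X,e[:2]@Y,s["grip_width"])
for l in("crossbar_mid","rest_pad","lever_tip"):
    for n,q in (("w",p),("s",S)):
        for r in spot_in(l,q)[:1]: a=atz(q,r["at"],.055);print(l,n,np.round(r["at"],1),round(r["confidence"],2),"panel",(a[:2]@X).round(4),(a[:2]@Y).round(4))
# lever region extent in wrist
for l in("lever_tip","rest_pad","crossbar_mid"):
    for r in trace(l,p)[:1]:
        v,u=np.nonzero(r["region"]);print(l,r["confidence"],u.min(),u.max(),v.min(),v.max())
        for uv in((u[v==v.min()].mean(),v.min()),(u.max(),v[u==u.max()].mean()),(u.min(),v[u==u.min()].mean())):
            a=atz(p,uv,.07);print("  ",np.round(uv),(a[:2]@X).round(4),(a[:2]@Y).round(4))
E
```

```text
10.5 [ 0.52231704 -0.11710941  0.10456518] -0.30270617589548277 -0.4414732997613773 0.818886791933778
crossbar_mid w [511.2 270.6] 0.46 panel -0.3532 -0.6595
crossbar_mid s [188.1 257.3] 0.72 panel -0.3084 -0.4348
rest_pad w [280.5 202.5] 0.79 panel -0.2864 -0.4403
rest_pad s [187.6 257.8] 0.78 panel -0.3098 -0.4347
lever_tip w [268.8 242.1] 0.6 panel -0.3241 -0.4294
lever_tip s [181.3 253.6] 0.58 panel -0.3087 -0.417
lever_tip 0.86 254 280 209 264
   [258. 209.] -0.2883 -0.421
   [280. 258.] -0.3332 -0.4398
   [254. 216.] -0.2949 -0.4179
rest_pad 0.98 215 350 189 377
   [282. 189.] -0.2711 -0.442
   [350. 202.] -0.2826 -0.4985
   [215. 202.] -0.2826 -0.3855
crossbar_mid 0.57 215 350 189 377
   [283. 189.] -0.2711 -0.4425
   [350. 202.] -0.2822 -0.4985
   [215. 202.] -0.2826 -0.3855
```

>>> arm_command(
  targets=[
    [[0, 0, -0.02], [0, 0, 0]],
    [[0, 0, -0.02], [0, 0, 0]],
    [[0, 0, -0.015], [0, 0, 0]],
    [[0, 0, -0.005], [0, 0, 0]],
    [[0, 0, -0.005], [0, 0, 0]],
    [[0, 0, -0.003], [0, 0, 0]],
    [[0, 0, 0], [0, 0, 0]],
  ],
)

```text
time: 11.75
eef_pos: [0.5221, -0.1156, 0.0372]
eef_rot: [180.0, 0.0, 111.8]
ft_force: [0.0, -0.5, 0.0]
grip_width: 0.851
finger_force: 0.0
```

>>> arm_command(
  targets=[
    [[0, 0, -0.004], [0, 0, 0]],
    [[0, 0, -0.003], [0, 0, 0]],
    [[0, 0, -0.001], [0, 0, 0]],
    [[0, 0, 0], [0, 0, 0]],
  ],
)

```text
time: 12.15
eef_pos: [0.5217, -0.1155, 0.0289]
eef_rot: [-180.0, -0.0, 111.8]
ft_force: [0.2, -0.3, 0.6]
grip_width: 0.848
finger_force: 0.0
```

>>> arm_command(
  targets=[
    [[0, 0, -0.004], [0, 0, 0]],
    [[0, 0, -0.003], [0, 0, 0]],
    [[0, 0, -0.001], [0, 0, 0]],
    [[0, 0, 0], [0, 0, 0]],
  ],
)

```text
time: 12.55
eef_pos: [0.5217, -0.1155, 0.0207]
eef_rot: [-180.0, -0.0, 111.8]
ft_force: [-0.8, 0.5, -0.8]
grip_width: 0.848
finger_force: 0.0
```

>>> arm_command(
  targets=[
    [[0, 0, -0.003], [0, 0, 0]],
    [[0, 0, -0.003], [0, 0, 0]],
    [[0, 0, -0.001], [0, 0, 0]],
    [[0, 0, 0], [0, 0, 0]],
  ],
)

```text
time: 12.95
eef_pos: [0.5217, -0.1155, 0.0137]
eef_rot: [-180.0, -0.0, 111.8]
ft_force: [0.4, 0.1, 0.3]
grip_width: 0.851
finger_force: 0.0
```

```bash
python3 - <<'E'
from h import *
p,s=wrist();S=get_image("scene");e=s["eef_pos"];print(s["time"],e,e[:2]@X,e[:2]@Y,s["grip_width"],s["ft_force"])
for l in("lever_tip",):
    for n,q in (("w",p),("s",S)):
      for r in trace(l,q)[:1]:
        v,u=np.nonzero(r["region"]);print(l,n,r["confidence"],u.min(),u.max(),v.min(),v.max())
        a=atz(q,(u.min(),v[u==u.min()].mean()),.07);print((a[:2]@X).round(4),(a[:2]@Y).round(4))
g=p["image"][:,:,1]
print("finger cols row260",g[260,150:250:2].tolist()); print("bar rows col300",g[225:300:2,310].tolist())
E
```

```text
12.95 [ 0.52167148 -0.11547718  0.01373706] -0.3009509333705169 -0.44148006669077877 0.8513285800523921 [0.40199485 0.11647884 0.34491688]
lever_tip w 0.73 238 279 248 327
-0.295 -0.4172
lever_tip s 0.43 174 186 246 265
-0.3376 -0.4265
finger cols row260 [98, 94, 97, 95, 98, 98, 98, 99, 97, 97, 95, 94, 97, 95, 94, 98, 95, 99, 94, 95, 80, 69, 71, 73, 72, 67, 76, 69, 70, 61, 36, 24, 22, 18, 29, 26, 75, 94, 97, 95, 100, 99, 100, 99, 97, 64, 22, 16, 22, 23]
bar rows col300 [68, 64, 67, 64, 91, 98, 102, 102, 100, 97, 91, 88, 98, 98, 99, 98, 99, 96, 97, 96, 97, 97, 93, 95, 94, 98, 104, 141, 148, 149, 147, 146, 150, 150, 148, 148, 149, 147]
```

>>> arm_command(
  targets=[
    [[-0.0019, 0.0046, 0], [0, 0, 0]],
    [[-0.0019, 0.0046, 0], [0, 0, 0]],
    [[-0.0019, 0.0046, 0], [0, 0, 0]],
    [[-0.0037, 0.0093, 0], [0, 0, 0]],
    [[-0.0037, 0.0093, 0], [0, 0, 0]],
    [[-0.0037, 0.0093, 0], [0, 0, 0]],
    [[-0.0037, 0.0093, 0], [0, 0, 0]],
    [[-0.0037, 0.0093, 0], [0, 0, 0]],
    [[-0.0037, 0.0093, 0], [0, 0, 0]],
    [[0, 0, 0], [0, 0, 0]],
  ],
)

```text
time: 14.15
eef_pos: [0.4936, -0.0449, 0.0141]
eef_rot: [180.0, -0.0, 111.8]
ft_force: [2.1, -3.5, -1.4]
grip_width: 0.848
finger_force: 1.8
```

>>> arm_command(
  targets=[
    [[-0.0019, 0.0046, 0], [0, 0, 0]],
    [[-0.0019, 0.0046, 0], [0, 0, 0]],
    [[-0.0019, 0.0046, 0], [0, 0, 0]],
    [[-0.0011, 0.0028, 0], [0, 0, 0]],
    [[0, 0, 0], [0, 0, 0]],
    [[0, 0, 0], [0, 0, 0]],
  ],
)

```text
time: 14.75
eef_pos: [0.4874, -0.0294, 0.0141]
eef_rot: [180.0, 0.0, 111.8]
ft_force: [0.2, -3.2, -1.0]
grip_width: 0.852
finger_force: 1.9
```

```bash
cat > n.py <<'E'
from h import *
p,s=wrist();e=s["eef_pos"];print(s["time"],e,e[:2]@X,e[:2]@Y,s["grip_width"],s["ft_force"])
g=p["image"][:,:,1].astype(int);R=cv2.Rodrigues(p["rvec"])[0]
r=e[:2]@X
def pix(px,py,z):
    c=R@np.array([*(X*px+Y*py),z])+p["tvec"];return np.array([c[0]/c[2]*p["fx"]+p["cx"],c[1]/c[2]*p["fy"]+p["cy"]])
for dy in(-.028,.034):
    col=int(pix(r+.014,-.442+dy,.067)[0]);print("col",col,"rows180-300",g[180:300:2,col].tolist())
for d in(.008,.010,.013,.0148,.018,.0198): print("bar top",d,pix(r+d,-.442,.067).round(1))
for l in("crossbar_mid","mark_tip","lever_tip"):
    for t in trace(l,p)[:1]:
        v,u=np.nonzero(t["region"]);print(l,t["confidence"],"at",t["at"],"u",u.min(),u.max(),"v",v.min(),v.max(), "leftmost v",v[u==u.min()].mean())
for m in(-.193,-.189,-.185): print("mark",m,pix(m,-.5105,.052).round(1))
E
python3 n.py
```

```text
14.75 [ 0.48741196 -0.02940682  0.0141169 ] -0.20831293677444204 -0.44163434874166846 0.8518514231091121 [ 0.15175421 -3.18575995 -0.96386208]
col 332 rows180-300 [173, 173, 174, 176, 177, 170, 141, 113, 115, 113, 115, 114, 114, 110, 111, 114, 110, 109, 114, 116, 115, 111, 113, 114, 111, 93, 71, 73, 75, 75, 76, 86, 107, 111, 114, 113, 108, 106, 98, 104, 110, 108, 111, 109, 112, 112, 110, 110, 111, 142, 169, 171, 170, 169, 169, 168, 168, 167, 170, 169]
col 221 rows180-300 [165, 168, 170, 167, 168, 159, 115, 111, 110, 110, 107, 107, 106, 108, 108, 106, 108, 108, 106, 109, 108, 105, 108, 109, 105, 91, 65, 75, 73, 73, 73, 86, 99, 109, 113, 109, 107, 105, 92, 69, 56, 56, 53, 47, 65, 96, 108, 111, 110, 117, 157, 171, 172, 170, 170, 172, 169, 172, 167, 169]
bar top 0.008 [282.4 261.1]
bar top 0.01 [282.4 257.8]
bar top 0.013 [282.4 252.9]
bar top 0.0148 [282.4 249.9]
bar top 0.018 [282.4 244.6]
bar top 0.0198 [282.4 241.6]
crossbar_mid 0.75 at [279.0, 256.3] u 177 389 v 229 396 leftmost v 258.0
mark_tip 0.59 at [256.9, 292.7] u 238 273 v 258 327 leftmost v 276.5
lever_tip 0.68 at [254.6, 295.9] u 237 273 v 258 328 leftmost v 277.0
mark -0.193 [395.3 239.3]
mark -0.189 [396.  233.1]
mark -0.185 [396.7 226.9]
```

>>> arm_command(
  targets=[
    [[-0.0008, 0.002, 0], [0, 0, 0]],
    [[-0.0007, 0.0018, 0], [0, 0, 0]],
    [[0, 0, 0], [0, 0, 0]],
    [[0, 0, 0], [0, 0, 0]],
    [[0, 0, 0], [0, 0, 0]],
  ],
)

```text
time: 15.45
eef_pos: [0.4859, -0.0256, 0.0141]
eef_rot: [180.0, 0.0, 111.8]
ft_force: [2.6, -4.0, 0.2]
grip_width: 0.854
finger_force: 2.2
```

```bash
python3 n.py; python3 - <<'E'
from h import *
p,s=wrist();g=p["image"][:,:,1]
print("cols 384..422");
for v in range(220,264): print(v,' '.join('%3d'%x for x in g[v,384:424:2]))
E
```

```text
15.45 [ 0.48592177 -0.02563524  0.01411243] -0.20425767404112946 -0.44165136791103 0.8538389397744643 [ 2.63883765 -3.9963292   0.2419435 ]
col 332 rows180-300 [81, 115, 163, 175, 176, 178, 171, 126, 115, 114, 116, 114, 116, 114, 116, 113, 117, 114, 112, 112, 113, 111, 114, 115, 111, 94, 69, 70, 74, 75, 75, 90, 107, 111, 113, 112, 109, 105, 101, 109, 110, 111, 109, 112, 111, 110, 111, 110, 112, 133, 163, 172, 170, 168, 170, 173, 168, 172, 169, 170]
col 221 rows180-300 [81, 114, 153, 168, 172, 157, 112, 109, 108, 109, 104, 107, 110, 109, 110, 108, 106, 108, 108, 107, 104, 107, 102, 109, 105, 92, 69, 76, 72, 74, 74, 87, 98, 109, 112, 111, 112, 104, 93, 71, 56, 56, 50, 47, 68, 94, 108, 111, 109, 112, 151, 173, 172, 171, 169, 172, 170, 172, 171, 174]
bar top 0.008 [282.3 261.1]
bar top 0.01 [282.3 257.9]
bar top 0.013 [282.4 252.9]
bar top 0.0148 [282.4 250. ]
bar top 0.018 [282.4 244.6]
bar top 0.0198 [282.4 241.6]
crossbar_mid 0.94 at [280.2, 254.9] u 177 389 v 230 396 leftmost v 258.0
mark_tip 0.69 at [412.1, 231.2] u 390 436 v 208 249 leftmost v 222.5
lever_tip 0.77 at [256.0, 295.2]
[... 3125 characters left out ...]
 135 174 176 174 172 176 177
256 105  98 103 151 182 181 179 176 151  68  44  40  40 103 170 177 177 173 176 176
257 107 103 102 146 183 180 177 176 134  53  37  40  37  86 171 174 176 172 172 174
258 109 101 103 148 183 179 176 176 127  41  30  39  37  84 169 174 177 172 176 176
259 111 105 104 153 182 181 175 172 133  42  36  33  39  90 171 176 173 170 177 175
260 108 104 103 152 181 178 178 173 141  52  35  39  42 110 171 175 171 169 174 173
261 110 103 102 156 183 179 179 173 161  78  38  43  61 141 175 174 172 171 175 174
262 105 101 107 159 181 177 173 175 171 124  72  69 111 163 173 174 173 173 176 171
263 106 100 103 162 180 176 176 173 174 161 131 125 158 174 173 175 171 174 177 170
```

Crossbar and wedge tip agree within about 0.3 mm (both at about -0.189), and this time the fingers are properly behind the bar. I'll squeeze.

>>> arm_command(
  targets=[
    [[0, 0, 0], [0, 0, 0]],
    [[0, 0, 0], [0, 0, 0]],
    [[0, 0, 0], [0, 0, 0]],
    [[0, 0, 0], [0, 0, 0]],
    [[0, 0, 0], [0, 0, 0]],
    [[0, 0, 0], [0, 0, 0]],
    [[0, 0, 0], [0, 0, 0]],
    [[0, 0, 0], [0, 0, 0]],
    [[0, 0, 0], [0, 0, 0]],
    [[0, 0, 0], [0, 0, 0]],
  ],
  gripper=0.0,
  force=10,
)

```text
time: 16.7
eef_pos: [0.4866, -0.0251, 0.0135]
eef_rot: [179.9, -0.0, 111.8]
ft_force: [5.1, -1.5, -5.8]
grip_width: 0.231
finger_force: 12.2
```

```bash
python3 n.py; python3 - <<'E'
from h import *
print(monitor.read_state()["finger_force"])
p,s=wrist();g=p["image"][:,:,1]
for v in range(232,246): print(v,' '.join('%3d'%x for x in g[v,386:412:2]))
E
```

```text
16.7 [ 0.48662817 -0.02510699  0.01348206] -0.20402953443290212 -0.44250342673728044 0.23094309618947617 [ 5.09594723 -1.53843464 -5.77232268]
col 331 rows180-300 [91, 101, 159, 180, 180, 176, 137, 120, 117, 114, 114, 116, 117, 117, 117, 117, 118, 115, 117, 115, 118, 113, 112, 113, 116, 100, 73, 76, 74, 78, 77, 86, 109, 112, 127, 175, 170, 157, 136, 123, 111, 113, 110, 109, 112, 113, 113, 113, 112, 120, 153, 160, 141, 114, 96, 84, 79, 84, 47, 24]
col 219 rows180-300 [90, 95, 152, 168, 169, 165, 121, 108, 109, 110, 109, 112, 107, 106, 107, 108, 107, 111, 106, 112, 109, 110, 110, 107, 105, 100, 76, 73, 76, 73, 78, 88, 96, 108, 113, 116, 110, 112, 101, 109, 114, 112, 114, 113, 109, 113, 115, 110, 113, 113, 144, 174, 175, 173, 174, 170, 173, 172, 99, 18]
bar top 0.008 [281.  261.6]
bar top 0.01 [281.  258.3]
bar top 0.013 [281.  253.4]
bar top 0.0148 [280.9 250.4]
bar top 0.018 [280.9 245. ]
bar top 0.0198 [280.9 242. ]
crossbar_mid 0.81 at [281.4, 254.6] u 175 388 v 230 397 leftmost v 259.0
mark_tip 0.6 at [409.0, 232.6] u 389 435 v 210 250 leftmost v 222.5
lever_tip 0.69 at [266.3, 300
[... 221 characters left out ...]
 112  87  79  76  76  78  77
234 182 179 183 181 175 129  83  76  73  76  75  73  75
235 181 182 182 183 157  98  75  71  73  73  74  77  78
236 181 184 184 177 125  77  73  70  74  73  76  76  78
237 182 182 183 159  94  73  71  73  70  83 103  99 103
238 182 187 183 142  80  73  68  75  74 113 149 151 150
239 182 187 183 152  91  72  69  73  87 141 171 169 165
240 180 183 182 172 119  72  70  74 117 166 175 175 170
241 180 183 183 181 153  86  74  98 152 173 182 179 170
242 178 186 183 184 174 113  85 132 165 174 174 178 173
243 181 183 183 186 184 148 118 158 172 174 175 181 181
244 179 185 183 184 183 173 153 170 172 175 180 185 178
245 182 183 182 185 185 182 173 170 172 170 179 183 172
```

Opening is 21.7 mm, which matches the closed lever and pad at 22 mm. The bar is still at the mark and the grip is about 12 N. I'll hold briefly to check it's steady, then hand in.

>>> arm_command(
  targets=[
    [[0, 0, 0], [0, 0, 0]],
    [[0, 0, 0], [0, 0, 0]],
    [[0, 0, 0], [0, 0, 0]],
    [[0, 0, 0], [0, 0, 0]],
    [[0, 0, 0], [0, 0, 0]],
  ],
)

```text
time: 17.45
eef_pos: [0.4866, -0.0251, 0.0135]
eef_rot: [179.9, -0.0, 111.8]
ft_force: [5.6, -2.5, -5.5]
grip_width: 0.237
finger_force: 12.2
```

```bash
python3 -c "
from h import *
s=monitor.read_state();print(s['eef_pos'],s['grip_width'],s['finger_force'])
if abs(s['grip_width']-.232)<.012: print(bot.job_done())"
```

```text
[ 0.4866398  -0.02509637  0.01347541] 0.23676153170661784 12.240277603268623
the job is handed in; nothing more can be done
None
```

Handed in at 17.5 s, still holding: crossbar within about 0.5 mm of the mark by my measurement, lever pinched shut at about 12 N; on a first try at the mark the leg sprang back, because the fingertips sit about 26 mm behind the TCP (not 8 mm ahead) and closed above the bar and the still-open lever, so I redid it lower.

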